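Lock the intake tube onto the fume extractor

ROBOT

A 6-joint arm with a two-finger parallel gripper is mounted at the origin on the work surface. World frame = base frame: x ahead of the robot, y to its left, z up, the work surface at z = 0. Lengths are in mm, angles in rad, forces in N, time in s.
With the tool pointing down it reaches from about 325 to 1000 mm from the base axis. Payload 5.1 kg.
Tool frame: the origin (TCP) lies at the very end of the fingers, on their centre line; the grasp point (between the pads) lies 19 mm behind it; z points along the fingers, y is the line along which they close (so a half turn about z gives the same grasp; the last joint's range is limited). The gripper opens to 85 mm and grips with 20 to 120 N. Pads are 22 mm wide; open, the fingers measure 114 mm over their backs; the gripper's body (76 mm by 85 mm) begins 54 mm behind the grasp point. The pads swing forward as they close: fully open they stand 13 mm farther back than shut.
Start: joints at [1.253, 0.124, 1.65, -0, 1.367, -0.083], TCP at [151.244, 632.147, 231.322] pointing down, gripper open.
Joint ranges: [-2.61, 2.61], [-1.02, 2.33], [0.03, 2.71], [-1.35, 4.49], [0.32, 2.68], [-2.91, 2.91]. Speed limits (rad/s): [2.57, 2.57, 3.14, 3.14, 3.14, 3.14].

INTERFACE

Orientations are given as a rotation vector (axis times angle).
In Python, from rig import env gives the robot as it stands.
- The arm moves only by the shell command python3 -m handwheel 'ROWS' [OPENING] [FORCE]. ROWS is JSON, a list of rows, each a list of 2 entries, a list of its own where there are three numbers: the shift along the world's x, y, z in mm, then the turn, a rotation vector about the world's x, y, z in rad. In form: [[[dx, dy, dz], [wx, wy, wz]], ...]. A call has exactly 5 rows; each row shifts and turns the commanded pose from where the row before left it; what a row does not reach is not made up. A row lasts 1/10 s, in which the tool goes at most 50 mm and 8.59 degrees, less where a joint would pass 70% of its speed; a pose out of reach is approached as far as the arm can. A call with a gripper value outside its range is refused whole. OPENING is the opening, from -1 (shut) to 1 (fully open), set as the call begins (- or left out, the last holds). The fingers move at their own pace and stop on an object; FORCE is the grip in N (left out, the last holds). Time passes only in rows, so rows that do not move let the fingers close, or fill a call up. It gives the time, the measured TCP pose, the force, the opening and the grip force at its end, in the units of the state.
- env.read_state(): the state, without advancing time (a new reading comes with each control period).
- env.camera(name): name is "scene" or "top" or "wrist"; returns the picture (420x560x3 uint8, blue, green, red); there is no depth.
- env.camera_params(name): a dict with "fx", "fy", "cx", "cy" (pixels), "rvec" (rotation vector, rad) and "tvec" (3), from world to camera coordinates, as OpenCV has them; the wrist camera has in their place "mount" (4x4, takes a point from camera to tool coordinates, whose origin is the TCP and whose axes are the flange's). Camera axes: x right, y down, z forward; pixel columns grow to the right and rows downward; lengths in mm; the calibration is good to about 2 mm. A picture is of the moment at which its call begins: read the wrist's pose just before it. camera_params takes no time and is no camera call.
- env.finish_job(): hands the job in; it is judged then, once.
The state is a dict: "time": time; "joint_pos": joint angles; "dq": joint speeds; "tau": joint torques, N m; "ee_pos": TCP position; "tool_rot": TCP orientation; "force": force on the tool from outside, world axes, zero at the start; "torque": the same for the moment, N m; "grip_width": finger opening in mm; "gripper_force": force on a finger pad.
Only numpy, scipy, OpenCV 4.12 (cv2) and the standard library are available. Lean on these libraries where they do the work, as an engineer would, in place of code of your own. Each camera call takes 0.05 s, during which the arm holds its last target. There are 200 camera calls.

TASK

Fit the loose aluminium intake tube, bell mouth down, onto the upright spigot of the bench fume extractor: slide it fully home onto the black ring, then keep it lightly pressed down and turn it until the brass spring button pops out through the hole in the tube. Prove the lock with a steady upward tug of about 10 N (it must hold, for half a second or so), lower the tube back onto the ring and let go of it. Be gentle, never more than 30 N between tube and extractor, and leave the other things on the bench where they are.

Things in the scene. Friction and masses are not known exactly. Their poses are not given: they have to be found in the camera images.
- tube: loose straight aluminium intake tube, 160 g, standing upright on its bell mouth. 150 mm long, outside diameter 44 mm, bore 38 mm. Its lowest 14 mm flare to a mouth 52 mm inside, 56 mm outside. A hole goes through the wall on its own +x side; an orange line runs from above the hole to the top rim. Origin: centre of the mouth end (underside); z along the tube, to the plain top end
- hole (a point): centre of the tube's hole, in the outer wall on the tube's +x side, 22 mm from its axis; the hole is 7.5 mm wide and 9.5 mm high, from 22.5 to 32 mm above the mouth end. Axes as the tube's
- tube_grip (a point): point on the tube's axis 40 mm below its top end, 110 mm above its mouth end: grip round the outside here from above. Axes as the tube's
- extractor: white fume extractor fixed to the bench, box 220 (x) x 240 (y) x 110 mm tall, controls on its -x side. On top: grey flange, black swivel ring 72 mm across (its top 128 mm above the bench, stiff: turns only above about 1.2 N m), and an upright grey spigot carried by the ring. Origin: centre of the underside, on the spigot's axis
- inlet (a point): point on the spigot's axis at the top of the black ring, where the tube's mouth end rests when fully home; axes as the extractor's, z up. The spigot is 35 mm in diameter and rises 50 mm above this point, with a tapered tip. Spigot and ring block a tube that is pressed on: stop at the first few newtons
- button (a joint): brass spring button, travel in m: 0 out (tip 24 mm from the spigot's axis, 2 mm proud of a locked tube), 0.003 to 0.006 while held in by the bore. 6 mm thick, axis 28 mm above the ring; spring 2 to 4 N, pushed in by the bell mouth (3 to 10 N). Pops out when the hole faces it within 0.04 rad; turning on meets a hard stop. A locked tube can rise 2.5 mm
- back (a point): middle of the extractor's top back edge, 110 mm from the spigot's axis along the extractor's +x. The ring may have been left turned: the button's bearing lies anywhere within 0.6 rad either way of the direction from the spigot's axis to this point, and must be found by looking or by feel; an orange tick on the ring lies under the button
- flux_jar: bystander: green round jar with lid, 62 mm across, 75 mm tall, standing; origin at the centre of its underside
- tip_jar: bystander: blue round jar with steel lid, 60 mm across, 85 mm tall, standing; origin at the centre of its underside
- solder_spool: bystander: red and steel solder reel, 62 mm across, 40 mm tall, standing on its flange; origin at the centre of its underside
- hood: bystander: black funnel hood, 110 mm across at its foot, 75 mm tall, standing wide end down; origin at the centre of its underside
- parts_box: bystander: green plastic box 75 x 55 x 28 mm; origin at the centre of its underside
- multimeter: bystander: yellow and black multimeter lying on its back, 155 x 78 x 38 mm; origin at the centre of its underside
- screwdriver: bystander: red screwdriver lying on the table, 170 mm long; origin under its middle

How it is judged:
By the outcome, as a careful person would: the job done as asked, in the order asked, and still so for the second after the job is handed in, with the robot touching nothing.
It also fails if it takes over 67 s, if anything falls off the work surface, if the arm or the gripper's body presses on something with over 40 N, if the wrist force passes 120 N, or if a joint passes its speed limit or range.

## Working session

There is one attempt and no reset: what is moved stays moved. The work goes in short steps, Python scripts to look and compute and a shell command to move; the robot and the scene stay as the last step left them, time stands still between calls to the robot, and variables do not carry over. Pictures are saved under pics/ and viewed, at most 10 in all, crops included, and the job is handed in when it is done.

```bash
mkdir -p pics; ls
python3 - <<'E'
from rig import env
import cv2, numpy as np
s=env.read_state(); print(s)
a=env.camera("scene"); b=env.camera("top")
cv2.imwrite("pics/scene0.png",a); cv2.imwrite("pics/top0.png",b)
for n in("scene","top","wrist"): print(n,env.camera_params(n))
E
```

```text
pics
{'time': 0.0, 'joint_pos': array([ 1.25338862e+00,  1.24486854e-01,  1.65167646e+00,  6.39711713e-06,
        1.36746456e+00, -8.25961788e-02]), 'dq': array([-0.00041188,  0.00148655, -0.0027334 ,  0.00040863, -0.00140807,
        0.00022406]), 'tau': array([ 1.59069859e-03, -4.23607993e+01, -3.65460026e+01,  1.71271804e-04,
        6.84777871e-03,  3.21362840e-06]), 'ee_pos': array([151.06434564, 631.58289276, 230.06335717]), 'tool_rot': array([-0.36794807, -3.11955604,  0.00313082]), 'force': array([-0.17218928,  0.26143522,  0.62567964]), 'torque': array([-0.00419229, -0.0087909 , -0.02903412]), 'gripper_force': 0.0, 'grip_width': 85.4239666922314}
scene {'fx': 480.548594953226, 'fy': 480.548594953226, 'cx': 284.37509518614786, 'cy': 215.55134817079397, 'rvec': array([ 2.18531089,  0.88941065, -0.3678699 ]), 'tvec': array([-386.05382481, -174.81591052, 1710.31328819])}
top {'fx': 529.4219196352194, 'fy': 529.4219196352194, 'cx': 285.2628934672015, 'cy': 212.58443066810955, 'rvec': array([ 2.18629511, -2.14778029,  0.15122398]), 'tvec': array([ -42.81287252,  575.34338625, 1571.49600969])}
wrist {'fx': 311.6509132385944, 'fy': 311.6509132385944, 'cx': 278.8445653728616, 'cy': 209.51582396466003, 'mount': array([[ 3.21323079e-04, -9.56811026e-01, -2.90710437e-01,
         7.36766803e+01],
       [ 9.99999733e-01,  4.98023974e-04, -5.33836479e-04,
        -1.28489101e+00],
       [ 6.55561396e-04, -2.90710188e-01,  9.56810931e-01,
        -1.42735135e+02],
       [ 0.00000000e+00,  0.00000000e+00,  0.00000000e+00,
         1.00000000e+00]])}
```

View pics/scene0.png

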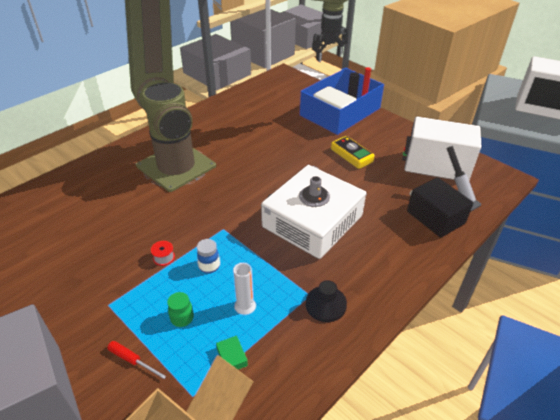

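View pics/top0.png

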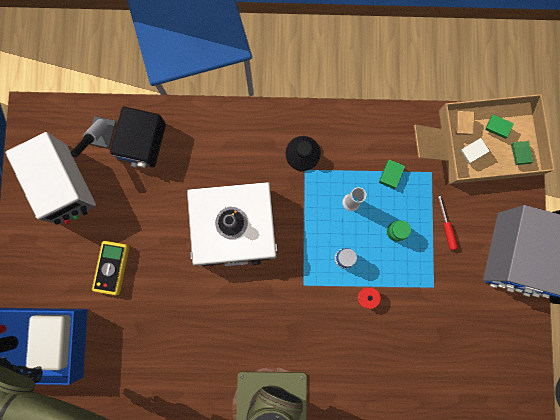

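Scene: tube stands at about (243,290) on the blue mat, extractor spigot at (316,190). Top: tube at (354,198), spigot at (232,222), with the tip jar (346,258) and flux jar (399,231) near the tube.

```bash
cat > h.py <<'E'
import numpy as np, cv2
from rig import env
from scipy.spatial.transform import Rotation as R
def cam(n,st=None):
    p=env.camera_params(n); K=np.array([[p['fx'],0,p['cx']],[0,p['fy'],p['cy']],[0,0,1]])
    if n=='wrist':
        T=np.eye(4); T[:3,:3]=R.from_rotvec(st['tool_rot']).as_matrix(); T[:3,3]=st['ee_pos']
        T=T@p['mount']; Rw=T[:3,:3].T; return K,Rw,-Rw@T[:3,3]
    return K,R.from_rotvec(p['rvec']).as_matrix(),p['tvec']
def proj(c,X):
    K,Rm,t=c; q=(K@(Rm@np.atleast_2d(X).T+t[:,None])); return (q[:2]/q[2]).T
def onz(c,uv,z):
    K,Rm,t=c; C=-Rm.T@t; d=Rm.T@np.linalg.inv(K)@np.array([uv[0],uv[1],1.]); return C+d*(z-C[2])/d[2]
E
python3 - <<'E'
from h import *
t=cv2.imread("pics/top0.png"); s=cv2.imread("pics/scene0.png")
f=lambda im,x,y,w,h:cv2.resize(im[y:y+h,x:x+w],(400,300),interpolation=cv2.INTER_CUBIC)
out=np.vstack([np.hstack([f(t,325,172,60,45),f(t,202,200,60,45)]),np.hstack([f(s,203,254,80,60),f(s,276,160,80,60)])])
cv2.imwrite("pics/c1.png",out)
E
```

```text
(no output)
```

View pics/c1.png

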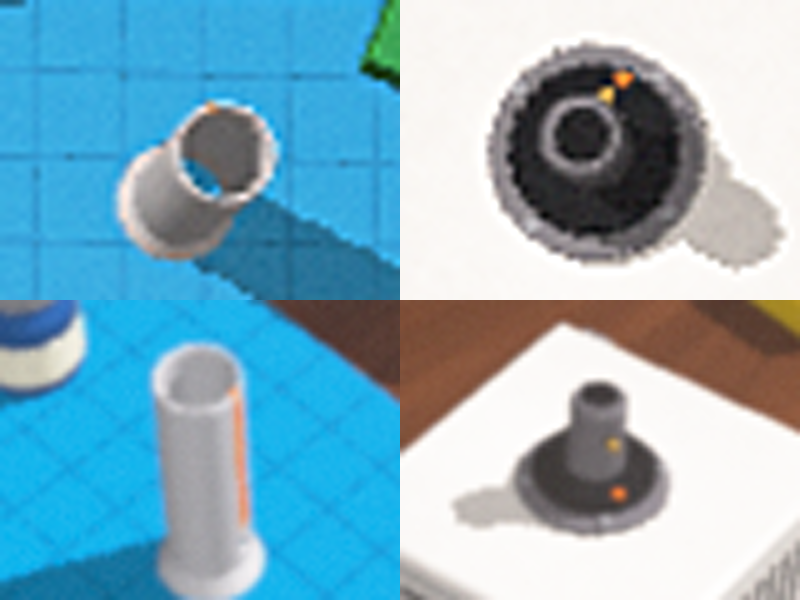

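The crops show the tube rim centre at top px (358.9,194.7) with its orange line at (356.8,187.9). Spigot tip is at (229,220.3), ring centre at (231.7,222.8) and tick at (235.5,211.9).

Run:
```python
from h import *
t=cam('top'); s=cam('scene')
P=lambda n,c,uv,z: print(n,onz(c,uv,z).round(1))
P('rim top',t,(358.9,194.65),150);P('rim sc',s,(242.8,270),150)
P('line top',t,(356.8,187.9),150);P('line sc',s,(249.8,272.4),150)
P('mouth top',t,(350.8,202.75),4)
P('tip top',t,(229,220.25),178);P('tip sc',s,(315.8,178.6),178)
P('ring top',t,(231.7,222.8),128)
P('tick top',t,(235.45,211.85),128);P('tick sc',s,(319.6,198.8),128)
P('btn top',t,(233.05,214.1),156);P('btn sc',s,(276+215/5,160+144/5),156)
# extractor top corners from white mask
for c,n,f in((t,'top','pics/top0.png'),):
    im=cv2.imread(f); m=(im.min(2)>190).astype(np.uint8); m[:,:180]=0;m[:,290:]=0;m[:170]=0;m[275:]=0
    m=cv2.morphologyEx(m,cv2.MORPH_OPEN,np.ones((5,5)))
    cn=max(cv2.findContours(m,0,2)[0],key=cv2.contourArea); r=cv2.minAreaRect(cn); b=cv2.boxPoints(r)
    print(r); q=np.array([onz(c,p,110) for p in b]); print(q.round(1), q.mean(0)); e=np.diff(q,axis=0); print(np.degrees(np.arctan2(e[:,1],e[:,0])),np.linalg.norm(e,axis=1))
```

```text
rim top [ 617.2 -238.6  150. ]
rim sc [ 621.8 -236.2  150. ]
line top [ 636.5 -232.6  150. ]
line sc [ 639.5 -229.4  150. ]
mouth top [ 614.5 -236.4    4. ]
tip top [534.4 124.4 178. ]
tip sc [536.8 127.8 178. ]
ring top [532.5 121.  128. ]
tick top [564.1 111.2 128. ]
tick sc [567.5 113.9 128. ]
btn top [554.2 115.5 156. ]
btn sc [557.2 120.5 156. ]
((230.4955291748047, 222.7850341796875), (74.54462432861328, 81.88265228271484), 84.72611236572266)
[[629.  256.6 110. ]
 [655.9  20.9 110. ]
 [440.7  -3.1 110. ]
 [415.3 228.8 110. ]] [535.23697966 125.78833187 110.        ]
[ -83.49768168 -173.62379007   96.25695368] [237.20782906 216.52160641 233.27365705]
```

```bash
A='[[[23,-43,3],[0,0,0]],[[23,-43,3],[0,0,0]],[[23,-43,3],[0,0,0]],[[23,-43,3],[0,0,0]],[[23,-43,3],[0,0,0]]]'
python3 -m handwheel '[[[23,-43,3],[0,0,0]],[[23,-43,3],[0,0,0]],[[23,-43,3],[0,0,0]],[[23,-43,3],[0,0,0]],[[23,-43,3],[0,0,0]]]' 1 30
python3 -m handwheel '[[[23,-43,3],[0,0,0]],[[23,-43,3],[0,0,0]],[[23,-43,3],[0,0,0]],[[23,-43,3],[0,0,0]],[[23,-43,3],[0,0,0]]]'
python3 -m handwheel '[[[23,-43,3],[0,0,0]],[[23,-43,3],[0,0,0]],[[23,-43,3],[0,0,0]],[[23,-43,3],[0,0,0]],[[23,-43,3],[0,0,0]]]'
python3 -m handwheel '[[[23,-43,3],[0,0,0]],[[23,-43,3],[0,0,0]],[[23,-43,3],[0,0,0]],[[23,-43,3],[0,0,0]],[[0,0,0],[0,0,0]]]'
python3 - <<'E'
from h import *
import pickle
s=env.read_state(); im=env.camera('wrist'); cv2.imwrite('pics/w1.png',im); pickle.dump(s,open('w1.pkl','wb'))
print(s['time'],s['ee_pos'],s['tool_rot'],s['joint_pos'],s['force'])
E
```

```text
time: 0.6
ee_pos: [266.5, 415.2, 245.8]
tool_rot: [-0.367, -3.12, 0.001]
force: [0.2, 0.2, 0.7]
grip_width: 85.3
gripper_force: 0.0
time: 1.1
ee_pos: [381.5, 200.3, 261.2]
tool_rot: [0.367, 3.12, 0.0]
force: [0.0, 0.9, -0.0]
grip_width: 85.2
gripper_force: 0.0
time: 1.6
ee_pos: [496.6, -14.9, 276.1]
tool_rot: [-0.369, -3.12, -0.0]
force: [0.7, 0.7, 0.4]
grip_width: 85.6
gripper_force: 0.0
time: 2.1
ee_pos: [589.4, -189.5, 286.7]
tool_rot: [-0.375, -3.117, 0.001]
force: [-0.2, 1.4, -0.5]
grip_width: 85.2
gripper_force: 0.0
2.1 [ 589.38750046 -189.52049249  286.68996801] [-3.75342715e-01 -3.11748282e+00  1.29540411e-03] [-3.97247833e-01  2.90243274e-02  1.65801150e+00 -1.23866095e-03
  1.45586530e+00 -1.72825625e+00] [-0.22747893  1.40604244 -0.47554101]
```

View pics/w1.png

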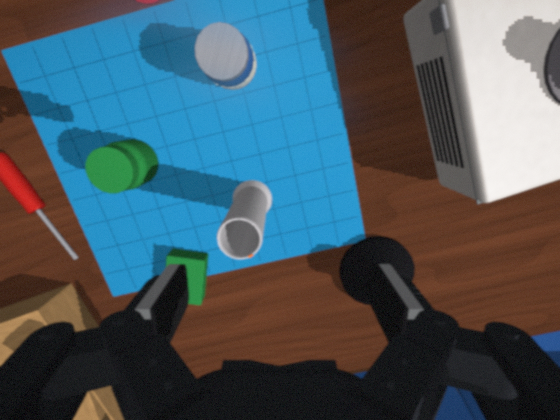

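Wrist view: tube rim centre at (241,238), mouth at (253,198); hood at (376,270), parts box at (187,277).

Run:
```python
from h import *
import pickle
s=pickle.load(open('w1.pkl','rb')); c=cam('wrist',s)
print(onz(c,(240.5,238),150), onz(c,(253,198),4), 'hood',onz(c,(376,270),75),'flux',onz(c,(113,168),75))
print(env.read_state()['ee_pos'])
im=cv2.imread('pics/w1.png')
g=im[205:270,205:275].astype(int); hsv=cv2.cvtColor(im,cv2.COLOR_BGR2HSV)
m=((hsv[:,:,1]<60)&(hsv[:,:,2]>150)).astype(np.uint8); m[:175]=0;m[270:]=0;m[:,:205]=0;m[:,280:]=0
ys,xs=np.nonzero(m); print(xs.min(),xs.max(),ys.min(),ys.max())
o=(hsv[:,:,0]>5)&(hsv[:,:,0]<20)&(hsv[:,:,1]>150)&(hsv[:,:,2]>180); yy,xx=np.nonzero(o[200:270,205:280]); print(xx+205,yy+200)
```

```text
[ 618.83909153 -236.37779894  150.        ] [ 617.41061511 -235.77053885    4.        ] hood [728.1602436  -98.95507396  75.        ] flux [ 528.66909186 -371.66327316   75.        ]
[ 588.52725158 -187.17076211  286.77909558]
217 271 181 258
[250] [255]
```

```bash
python3 -m handwheel '[[[16,-26,0],[0,0,0]],[[15,-26,0],[0,0,0]],[[0,0,-20],[0,0,0]],[[0,0,-25],[0,0,0]],[[0,0,-25],[0,0,0]]]'
python3 -m handwheel '[[[0,0,-30],[0,0,0]],[[0,0,-30],[0,0,0]],[[0,0,-30],[0,0,0]],[[0,0,-20],[0,0,0]],[[0,0,-15],[0,0,0]]]'
python3 -m handwheel '[[[0,0,0],[0,0,0]],[[0,0,0],[0,0,0]],[[0,0,0],[0,0,0]],[[0,0,0],[0,0,0]],[[0,0,0],[0,0,0]]]' -1 60
python3 -m handwheel '[[[0,0,0],[0,0,0]],[[0,0,0],[0,0,0]],[[0,0,0],[0,0,0]],[[0,0,0],[0,0,0]],[[0,0,0],[0,0,0]]]'
```

```text
time: 2.65
ee_pos: [619.0, -235.7, 217.6]
tool_rot: [0.367, 3.12, 0.0]
force: [0.4, -0.0, -0.1]
grip_width: 85.7
gripper_force: 0.0
time: 3.15
ee_pos: [618.0, -235.1, 91.1]
tool_rot: [-0.366, -3.117, -0.002]
force: [0.0, -0.0, 0.1]
grip_width: 85.3
gripper_force: 0.0
time: 3.65
ee_pos: [620.4, -237.3, 95.5]
tool_rot: [0.368, 3.117, -0.001]
force: [-0.4, 0.8, 4.9]
grip_width: 43.5
gripper_force: 60.8
time: 4.15
ee_pos: [620.4, -237.3, 95.5]
tool_rot: [0.368, 3.117, -0.001]
force: [-0.9, 1.7, 6.2]
grip_width: 43.3
gripper_force: 60.9
```

```bash
python3 -m handwheel '[[[0,0,15],[0,0,0]],[[0,0,35],[0,0,0]],[[0,0,45],[0,0,0]],[[0,0,45],[0,0,0]],[[0,0,40],[0,0,0]]]'
python3 -m handwheel '[[[-4,16,30],[0,0,0]],[[-9,36,10],[0,0,-0.05]],[[-9,38,0],[0,0,-0.05]],[[-9,38,0],[0,0,-0.05]],[[-9,38,0],[0,0,-0.05]]]'
python3 -m handwheel '[[[-9,38,0],[0,0,-0.05]],[[-9,38,0],[0,0,-0.05]],[[-9,38,0],[0,0,-0.05]],[[-9,38,0],[0,0,-0.04]],[[-9,32,0],[0,0,0]]]'
python3 -m handwheel '[[[-4,12,0],[0,0,0]],[[0,0,0],[0,0,0]],[[0,0,0],[0,0,0]],[[0,0,0],[0,0,0]],[[0,0,0],[0,0,0]]]'
python3 - <<'E'
from h import *
f=lambda im,x,y,w,h:cv2.resize(im[y:y+h,x:x+w],(400,300),interpolation=cv2.INTER_CUBIC)
s=env.read_state(); print(s['time'],s['ee_pos'],s['tool_rot'],s['joint_pos'])
a=env.camera('scene');b=env.camera('top');w=env.camera('wrist')
cv2.imwrite('pics/s2.png',a);cv2.imwrite('pics/t2.png',b);cv2.imwrite('pics/w2.png',w)
cv2.imwrite('pics/c2.png',np.vstack([np.hstack([f(a,260,110,120,90),f(b,187,175,80,60)]),np.hstack([cv2.resize(w,(400,300)),f(a,280,130,60,45)])]))
E
```

```text
time: 4.65
ee_pos: [619.0, -236.9, 276.2]
tool_rot: [0.368, 3.119, -0.001]
force: [0.2, 0.0, -0.9]
grip_width: 43.5
gripper_force: 61.1
time: 5.15
ee_pos: [578.3, -69.6, 313.7]
tool_rot: [-0.682, -3.067, 0.0]
force: [0.6, 0.1, -2.3]
grip_width: 43.4
gripper_force: 61.2
time: 5.65
ee_pos: [533.2, 114.8, 313.6]
tool_rot: [-0.966, -2.989, 0.0]
force: [0.7, 0.3, -1.9]
grip_width: 43.0
gripper_force: 61.1
time: 6.15
ee_pos: [530.6, 124.0, 313.2]
tool_rot: [-0.968, -2.989, 0.001]
force: [0.6, 0.5, -1.6]
grip_width: 43.2
gripper_force: 61.1
6.15 [530.60620705 123.96402672 313.23697664] [-9.68218557e-01 -2.98860377e+00  5.66860970e-04] [ 1.31135063e-01 -1.48115461e-01  1.78354366e+00 -2.98770353e-04
  1.50637773e+00 -8.13041604e-01]
```

View pics/c2.png

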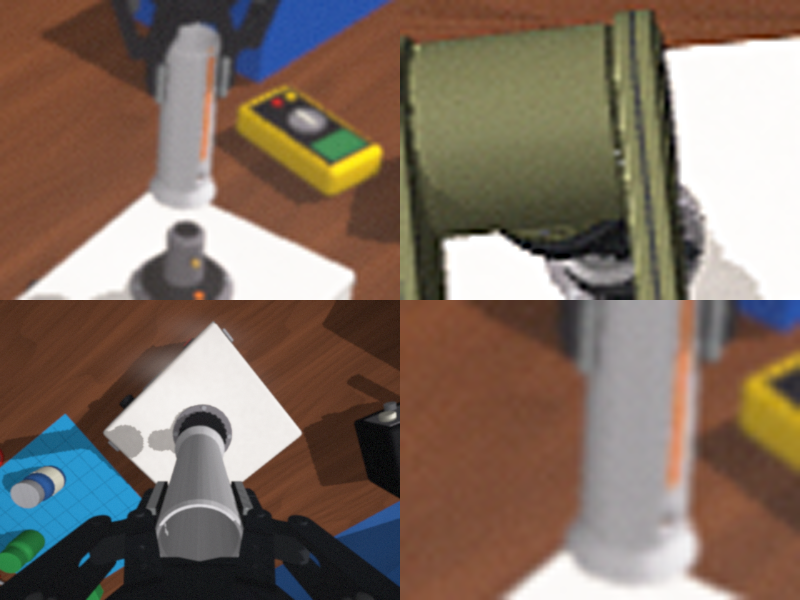

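Crops: the tube hangs over the spigot, with its mouth centre at scene px (314.9,~165) over the spigot tip at (315.8,178.7). In the wrist view the mouth is at column ~281 and the ring at (283,179). The orange line and hole face the scene camera, slightly to the right.

Run:
```python
from h import *
s=env.read_state(); print(s['ee_pos'])
st=dict(ee_pos=np.array([530.6,124,313.2]),tool_rot=np.array([-.968,-2.9886,0]))
S=cam('scene'); W=cam('wrist',st); T=cam('top')
for xy in((535,125),(531,124)):
  for z in (128,178,220,234,290,370): print(xy,z,proj(S,[*xy,z]).round(1),proj(W,[*xy,z]).round(1))
print(onz(W,(283,179),128), 'scene cam',-S[1].T@S[2])
w=cv2.imread('pics/w2.png'); a=cv2.imread('pics/s2.png')
g=cv2.cvtColor(a,cv2.COLOR_BGR2GRAY)
for v in (140,148,152,156): print(v,g[v,300:332])
for v in (178,182,186): print(v,g[v,304:330])
g=cv2.cvtColor(w,cv2.COLOR_BGR2GRAY); print(g[176,235:330]); print(g[200,235:330])
hsv=cv2.cvtColor(a,cv2.COLOR_BGR2HSV); o=(hsv[...,0]>4)&(hsv[...,0]<16)&(hsv[...,1]>110)&(hsv[...,2]>150)
yy,xx=np.nonzero(o[120:165,300:335]); print([(v+120,xx[yy==v].mean()+300) for v in np.unique(yy)])
for d in(0,): 
  for th in (-.5,-.3,-.1,.1): 
    print(th,[proj(S,[531+22*np.cos(th),124+22*np.sin(th),z]).round(1)[0] for z in (225+32,225+130)], proj(S,[531,124,350]).round(1))
```

```text
[530.48161652 124.37621934 313.26088589]
(535, 125) 128 [[313.8 191.9]] [[283.1 188.6]]
(535, 125) 178 [[314.7 178.8]] [[283.8 200.9]]
(535, 125) 220 [[315.5 167.2]] [[284.5 214.9]]
(535, 125) 234 [[315.8 163.2]] [[284.8 220.6]]
(535, 125) 290 [[316.9 146.8]] [[286.5 252. ]]
(535, 125) 370 [[318.7 121.5]] [[291.8 352.5]]
(531, 124) 128 [[312.5 191.5]] [[280.2 186.2]]
(531, 124) 178 [[313.4 178.3]] [[280.4 198.1]]
(531, 124) 220 [[314.2 166.7]] [[280.6 211.7]]
(531, 124) 234 [[314.5 162.8]] [[280.6 217.3]]
(531, 124) 290 [[315.6 146.3]] [[281.1 247.7]]
(531, 124) 370 [[317.3 121.1]] [[282.4 346. ]]
[526.33451185 131.02552117 128.        ] scene cam [1215.12509418 -718.74626164 1054.34554053]
140 [ 91  91  91  88  91  90  99 119 125 125 141 152 158 159 160 161 161 160
 164 163 163 162 162 169 130  95  88  89  88  88  85  87]
148 [ 86  85  86  87  90  93  93 105 127 142 149 155 160 160 161 160 159 163
 161 160 160 154 178 182 127  93  92  90  77  72  84 112]
152 [ 90  93  95  90  92  94  92 108 130 143 150 157 161 161 160 160 160 163
 163 163 164 161 178 157  96  67  64  67  68  63  67 
[... 1862 characters left out ...]
p.int64(145), np.float64(321.5)), (np.int64(146), np.float64(321.5)), (np.int64(147), np.float64(321.0)), (np.int64(148), np.float64(321.0)), (np.int64(149), np.float64(321.0)), (np.int64(150), np.float64(321.0)), (np.int64(151), np.float64(321.0)), (np.int64(152), np.float64(321.0)), (np.int64(153), np.float64(321.0)), (np.int64(154), np.float64(321.0)), (np.int64(155), np.float64(320.5)), (np.int64(156), np.float64(320.5))]
-0.5 [array([317.7, 160.7]), array([319.9, 130.5])] [[316.8 127.6]]
-0.3 [array([319.1, 160.4]), array([321.4, 130.1])] [[316.8 127.6]]
-0.1 [array([320.4, 159.8]), array([322.7, 129.6])] [[316.8 127.6]]
0.1 [array([321.4, 159.2]), array([323.8, 128.9])] [[316.8 127.6]]
```

```bash
python3 -m handwheel '[[[4,1,0],[0,0,0]],[[0,0,-15],[0,0,0]],[[0,0,-15],[0,0,0]],[[0,0,-5],[0,0,0]],[[0,0,0],[0,0,0]]]'
python3 -m handwheel '[[[0,0,-3],[0,0,0]],[[0,0,-3],[0,0,0]],[[0,0,-3],[0,0,0]],[[0,0,-3],[0,0,0]],[[0,0,-3],[0,0,0]]]'
```

```text
time: 6.8
ee_pos: [533.1, 126.0, 275.7]
tool_rot: [-0.964, -2.986, 0.003]
force: [-0.1, 1.0, -1.1]
grip_width: 43.5
gripper_force: 61.1
time: 7.3
ee_pos: [534.3, 126.2, 263.3]
tool_rot: [0.965, 2.989, 0.0]
force: [-0.4, -0.5, -0.6]
grip_width: 43.3
gripper_force: 61.2
```

```bash
python3 -m handwheel '[[[0,0,-2],[0,0,0]],[[0,0,-2],[0,0,0]],[[0,0,-2],[0,0,0]],[[0,0,-2],[0,0,0]],[[0,0,-2],[0,0,0]]]'
```

```text
time: 7.8
ee_pos: [535.4, 125.9, 254.4]
tool_rot: [0.965, 2.986, 0.001]
force: [4.6, -1.4, 0.5]
grip_width: 43.2
gripper_force: 61.3
```

```bash
python3 -m handwheel '[[[0,0,-2],[0,0,0]],[[0,0,-2],[0,0,0]],[[0,0,-1],[0,0,0]],[[0,0,-1],[0,0,0]],[[0,0,-1],[0,0,0]]]'
```

```text
time: 8.3
ee_pos: [534.4, 126.2, 246.5]
tool_rot: [0.965, 2.989, 0.0]
force: [4.0, -1.8, 0.6]
grip_width: 43.3
gripper_force: 61.2
```

```bash
python3 -m handwheel '[[[1,-0.5,0],[0,0,0]],[[0,0,-1],[0,0,0]],[[0,0,-1],[0,0,0]],[[0,0,-1],[0,0,0]],[[0,0,-1],[0,0,0]]]'
```

```text
time: 8.8
ee_pos: [535.2, 125.6, 242.2]
tool_rot: [-0.965, -2.989, 0.0]
force: [2.0, -2.0, 2.3]
grip_width: 43.1
gripper_force: 61.2
```

```bash
python3 -m handwheel '[[[0,0,-1],[0,0,0]],[[0,0,-1],[0,0,0]],[[0,0,-1],[0,0,0]],[[0,0,-1],[0,0,0]],[[0,0,-1],[0,0,0]]]'
```

```text
time: 9.3
ee_pos: [535.0, 125.6, 236.6]
tool_rot: [-0.965, -2.989, 0.001]
force: [2.8, -0.7, -0.3]
grip_width: 43.4
gripper_force: 61.1
```

```bash
python3 -m handwheel '[[[0,0,-1],[0,0,0]],[[0,0,-1.5],[0,0,0]],[[0,0,-1.5],[0,0,0]],[[0,0,-1.5],[0,0,0]],[[0,0,-1.5],[0,0,0]]]'
python3 -m handwheel '[[[0,0,-1],[0,0,0]],[[0,0,-1],[0,0,0]],[[0,0,-1],[0,0,0]],[[0,0,0],[0,0,0]],[[0,0,0],[0,0,0]]]'
```

```text
time: 9.8
ee_pos: [535.2, 125.6, 230.1]
tool_rot: [-0.966, -2.989, 0.0]
force: [2.9, -2.3, -0.2]
grip_width: 43.1
gripper_force: 61.1
time: 10.3
ee_pos: [535.1, 125.6, 227.1]
tool_rot: [-0.965, -2.989, 0.0]
force: [3.8, -1.5, -1.9]
grip_width: 43.2
gripper_force: 61.1
```

```bash
python3 -m handwheel '[[[0,0,-0.7],[0,0,0]],[[0,0,-0.7],[0,0,0]],[[0,0,-0.6],[0,0,0]],[[0,0,0],[0,0,0]],[[0,0,0],[0,0,0]]]'
```

```text
time: 10.8
ee_pos: [535.2, 125.7, 225.2]
tool_rot: [-0.966, -2.989, -0.0]
force: [4.0, -1.3, -1.0]
grip_width: 43.5
gripper_force: 61.1
```

```bash
python3 -m handwheel '[[[0,0,-0.5],[0,0,0]],[[0,0,-0.5],[0,0,0]],[[0,0,-0.5],[0,0,0]],[[0,0,0],[0,0,0]],[[0,0,0],[0,0,0]]]'
```

```text
time: 11.3
ee_pos: [535.3, 125.6, 223.9]
tool_rot: [0.965, 2.989, 0.0]
force: [3.8, -2.8, 0.6]
grip_width: 43.5
gripper_force: 61.2
```

```bash
python3 -m handwheel '[[[0,0,-0.5],[0,0,0]],[[0,0,-0.5],[0,0,0]],[[0,0,0],[0,0,0]],[[0,0,0],[0,0,0]],[[0,0,0],[0,0,0]]]'
```

```text
time: 11.8
ee_pos: [535.5, 125.6, 223.6]
tool_rot: [0.965, 2.989, 0.0]
force: [2.6, -3.5, 5.6]
grip_width: 43.0
gripper_force: 61.5
```

```bash
python3 -m handwheel '[[[0,0,-0.5],[0,0,0]],[[0,0,-0.5],[0,0,0]],[[0,0,0],[0,0,0]],[[0,0,0],[0,0,0]],[[0,0,0],[0,0,0]]]'
```

```text
time: 12.3
ee_pos: [535.8, 125.5, 223.5]
tool_rot: [0.965, 2.988, 0.0]
force: [2.0, -2.5, 7.7]
grip_width: 43.4
gripper_force: 61.8
```

```bash
python3 -c "from h import *;s=env.read_state();print(s['torque'],s['tau'][5],s['joint_pos'][5])"
python3 -m handwheel '[[[0,0,0],[0,0,-0.02]],[[0,0,0],[0,0,-0.03]],[[0,0,0],[0,0,-0.03]],[[0,0,0],[0,0,-0.03]],[[0,0,0],[0,0,-0.03]]]'
python3 -c "from h import *;s=env.read_state();print(s['torque'],s['tau'][5],s['joint_pos'][5])"
```

```text
[-0.70862702 -0.24606887  0.04802275] 0.03586823120713234 -0.8131187633330526
time: 12.8
ee_pos: [536.0, 125.7, 223.5]
tool_rot: [1.173, 2.912, 0.002]
force: [2.0, -3.3, 6.8]
grip_width: 43.4
gripper_force: 61.8
[-0.66769553 -0.4354233   0.07369152] -0.17934744246304035 -0.671995680206794
```

```bash
python3 -m handwheel '[[[0,0,0],[0,0,-0.01]],[[0,0,0],[0,0,-0.01]],[[0,0,0],[0,0,-0.01]],[[0,0,0],[0,0,-0.01]],[[0,0,0],[0,0,-0.01]]]'
python3 -c "from h import *;s=env.read_state();print(s['torque'],s['tau'][5],s['joint_pos'][5])"
```

```text
time: 13.3
ee_pos: [535.9, 125.6, 223.5]
tool_rot: [1.245, 2.883, 0.001]
force: [0.9, -2.9, 7.3]
grip_width: 43.2
gripper_force: 61.6
[-0.64514536 -0.03943472 -0.10823355] -0.09772123536095023 -0.6227792883080011
```

```bash
python3 -m handwheel '[[[0,0,0],[0,0,-0.01]],[[0,0,0],[0,0,-0.01]],[[0,0,0],[0,0,-0.01]],[[0,0,0],[0,0,-0.01]],[[0,0,0],[0,0,-0.01]]]'
python3 -c "from h import *;s=env.read_state();print(s['torque'],s['tau'][5],s['joint_pos'][5])"
```

```text
time: 13.8
ee_pos: [535.6, 125.9, 223.4]
tool_rot: [1.316, 2.852, 0.002]
force: [1.1, -2.2, 8.7]
grip_width: 43.3
gripper_force: 61.8
[-0.48020852 -0.1367298   0.03869808] -0.005326186073943973 -0.572833499781174
```

```bash
python3 -m handwheel '[[[0,0,0],[0,0,-0.01]],[[0,0,0],[0,0,-0.01]],[[0,0,0],[0,0,-0.01]],[[0,0,0],[0,0,-0.01]],[[0,0,0],[0,0,-0.01]]]'
python3 - <<'E'
from h import *
s=env.read_state();print(s['torque'],s['tau'][5],s['joint_pos'][5])
f=lambda im,x,y,w,h:cv2.resize(im[y:y+h,x:x+w],(400,300),interpolation=cv2.INTER_CUBIC)
a=env.camera('scene');cv2.imwrite('pics/c3.png',np.hstack([f(a,284,160,60,45),f(a,264,110,100,75)]))
E
```

```text
time: 14.3
ee_pos: [535.6, 126.0, 223.4]
tool_rot: [1.387, 2.818, 0.002]
force: [0.6, -1.7, 7.6]
grip_width: 43.2
gripper_force: 61.8
[-0.40781586 -0.15267626  0.05493435] -0.002376337652094662 -0.5228672778209108
```

View pics/c3.png

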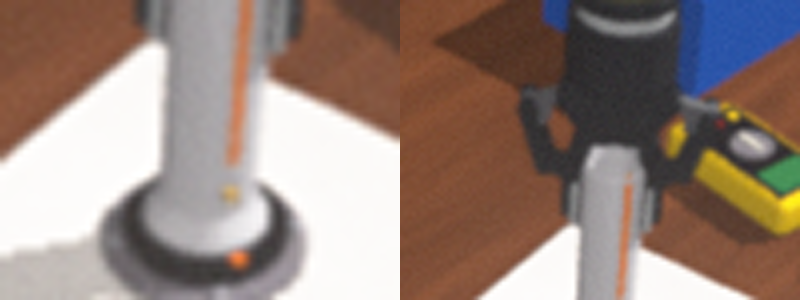

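The crop shows brass in the hole at (231,193), directly below the orange line and over the tick (238,259). The side force has also dropped, so the button looks popped. Next, the tug.

```bash
python3 -m handwheel '[[[0,0,1],[0,0,0]],[[0,0,1],[0,0,0]],[[0,0,1],[0,0,0]],[[0,0,1],[0,0,0]],[[0,0,0.5],[0,0,0]]]'
```

```text
time: 14.85
ee_pos: [535.1, 125.8, 224.9]
tool_rot: [-1.387, -2.818, 0.0]
force: [5.4, -0.2, -3.3]
grip_width: 43.5
gripper_force: 61.0
```

```bash
python3 -m handwheel '[[[0,0,0.5],[0,0,0]],[[0,0,0.5],[0,0,0]],[[0,0,0],[0,0,0]],[[0,0,0],[0,0,0]],[[0,0,0],[0,0,0]]]'
```

```text
time: 15.35
ee_pos: [535.1, 125.8, 225.8]
tool_rot: [-1.387, -2.818, 0.0]
force: [5.0, -1.7, -2.1]
grip_width: 43.1
gripper_force: 61.0
```

```bash
python3 -m handwheel '[[[0,0,0.5],[0,0,0]],[[0,0,0.5],[0,0,0]],[[0,0,0],[0,0,0]],[[0,0,0],[0,0,0]],[[0,0,0],[0,0,0]]]'
```

```text
time: 15.85
ee_pos: [535.1, 125.7, 226.2]
tool_rot: [-1.387, -2.818, 0.0]
force: [6.5, -0.3, -3.8]
grip_width: 43.7
gripper_force: 61.4
```

```bash
python3 -m handwheel '[[[0,0,0.5],[0,0,0]],[[0,0,0],[0,0,0]],[[0,0,0],[0,0,0]],[[0,0,0],[0,0,0]],[[0,0,0],[0,0,0]]]'
```

```text
time: 16.35
ee_pos: [535.1, 125.8, 226.4]
tool_rot: [-1.387, -2.818, 0.0]
force: [7.1, -0.5, -5.3]
grip_width: 43.1
gripper_force: 61.6
```

```bash
python3 -m handwheel '[[[0,0,0.5],[0,0,0]],[[0,0,0.5],[0,0,0]],[[0,0,0],[0,0,0]],[[0,0,0],[0,0,0]],[[0,0,0],[0,0,0]]]'
```

```text
time: 16.85
ee_pos: [535.0, 125.7, 226.5]
tool_rot: [-1.387, -2.817, 0.001]
force: [8.3, -1.4, -9.0]
grip_width: 43.5
gripper_force: 62.0
```

```bash
python3 -m handwheel '[[[0,0,0.5],[0,0,0]],[[0,0,0],[0,0,0]],[[0,0,0],[0,0,0]],[[0,0,0],[0,0,0]],[[0,0,0],[0,0,0]]]'
```

```text
time: 17.35
ee_pos: [535.0, 125.7, 226.6]
tool_rot: [-1.387, -2.817, 0.001]
force: [9.9, -0.9, -9.8]
grip_width: 43.4
gripper_force: 62.3
```

```bash
python3 -m handwheel '[[[0,0,0.5],[0,0,0]],[[0,0,0],[0,0,0]],[[0,0,0],[0,0,0]],[[0,0,0],[0,0,0]],[[0,0,0],[0,0,0]]]'
python3 -m handwheel '[[[0,0,0],[0,0,0]],[[0,0,0],[0,0,0]],[[0,0,0],[0,0,0]],[[0,0,0],[0,0,0]],[[0,0,0],[0,0,0]]]'
```

```text
time: 17.85
ee_pos: [535.0, 125.7, 226.7]
tool_rot: [-1.387, -2.817, 0.001]
force: [9.5, -0.0, -11.6]
grip_width: 43.1
gripper_force: 62.5
time: 18.35
ee_pos: [535.0, 125.7, 226.7]
tool_rot: [-1.387, -2.817, 0.001]
force: [9.7, -0.4, -10.6]
grip_width: 43.1
gripper_force: 62.5
```

```bash
python3 -m handwheel '[[[0,0,0.3],[0,0,0]],[[0,0,0],[0,0,0]],[[0,0,0],[0,0,0]],[[0,0,0],[0,0,0]],[[0,0,0],[0,0,0]]]'
python3 -m handwheel '[[[0,0,0],[0,0,0]],[[0,0,0],[0,0,0]],[[0,0,0],[0,0,0]],[[0,0,0],[0,0,0]],[[0,0,0],[0,0,0]]]'
python3 -m handwheel '[[[0,0,-1],[0,0,0]],[[0,0,-1],[0,0,0]],[[0,0,-1],[0,0,0]],[[0,0,-1],[0,0,0]],[[0,0,-1],[0,0,0]]]'
python3 -m handwheel '[[[0,0,-1],[0,0,0]],[[0,0,-1],[0,0,0]],[[0,0,-0.7],[0,0,0]],[[0,0,0],[0,0,0]],[[0,0,0],[0,0,0]]]'
```

```text
time: 18.85
ee_pos: [534.9, 125.7, 226.8]
tool_rot: [-1.387, -2.817, 0.001]
force: [10.6, -0.3, -12.2]
grip_width: 43.3
gripper_force: 62.5
time: 19.35
ee_pos: [535.0, 125.7, 226.8]
tool_rot: [-1.387, -2.817, 0.001]
force: [10.2, -0.3, -11.7]
grip_width: 43.1
gripper_force: 62.5
time: 19.85
ee_pos: [535.2, 125.8, 225.3]
tool_rot: [-1.387, -2.818, -0.0]
force: [4.2, -2.1, -0.8]
grip_width: 43.5
gripper_force: 63.5
time: 20.35
ee_pos: [535.3, 125.7, 223.7]
tool_rot: [1.387, 2.819, 0.0]
force: [3.3, -0.2, 2.1]
grip_width: 43.4
gripper_force: 63.6
```

```bash
python3 -m handwheel '[[[0,0,0],[0,0,0]],[[0,0,0],[0,0,0]],[[0,0,0],[0,0,0]],[[0,0,0],[0,0,0]],[[0,0,0],[0,0,0]]]' 1
python3 -m handwheel '[[[0,0,0],[0,0,0]],[[0,0,0],[0,0,0]],[[0,0,5],[0,0,0]],[[0,0,10],[0,0,0]],[[0,0,20],[0,0,0]]]'
python3 -m handwheel '[[[0,0,30],[0,0,0]],[[0,0,30],[0,0,0]],[[0,0,30],[0,0,0]],[[0,0,20],[0,0,0]],[[0,0,5],[0,0,0]]]'
python3 -m handwheel '[[[-10,0,0],[0,0,0]],[[-30,0,0],[0,0,0]],[[-40,0,0],[0,0,0]],[[-40,0,0],[0,0,0]],[[-20,0,0],[0,0,0]]]'
python3 - <<'E'
from h import *
f=lambda im,x,y,w,h:cv2.resize(im[y:y+h,x:x+w],(400,300),interpolation=cv2.INTER_CUBIC)
a=env.camera('scene');b=env.camera('top');cv2.imwrite('pics/c4.png',np.vstack([np.hstack([f(a,284,160,60,45),f(a,264,110,100,75)]),np.hstack([cv2.resize(a,(400,300)),cv2.resize(b,(400,300))])]))
E
```

```text
time: 20.85
ee_pos: [534.9, 125.7, 223.1]
tool_rot: [-1.387, -2.818, 0.001]
force: [0.2, -0.0, 0.2]
grip_width: 85.5
gripper_force: 0.0
time: 21.35
ee_pos: [534.5, 125.5, 257.8]
tool_rot: [-1.386, -2.816, 0.003]
force: [0.5, 0.4, -0.2]
grip_width: 85.3
gripper_force: 0.0
time: 21.85
ee_pos: [536.2, 125.8, 378.2]
tool_rot: [1.385, 2.813, 0.006]
force: [0.2, -0.1, 0.3]
grip_width: 85.2
gripper_force: 0.0
time: 22.35
ee_pos: [392.1, 125.6, 371.5]
tool_rot: [-1.386, -2.817, 0.002]
force: [-0.1, 0.4, 0.3]
grip_width: 85.4
gripper_force: 0.0
```

View pics/c4.png

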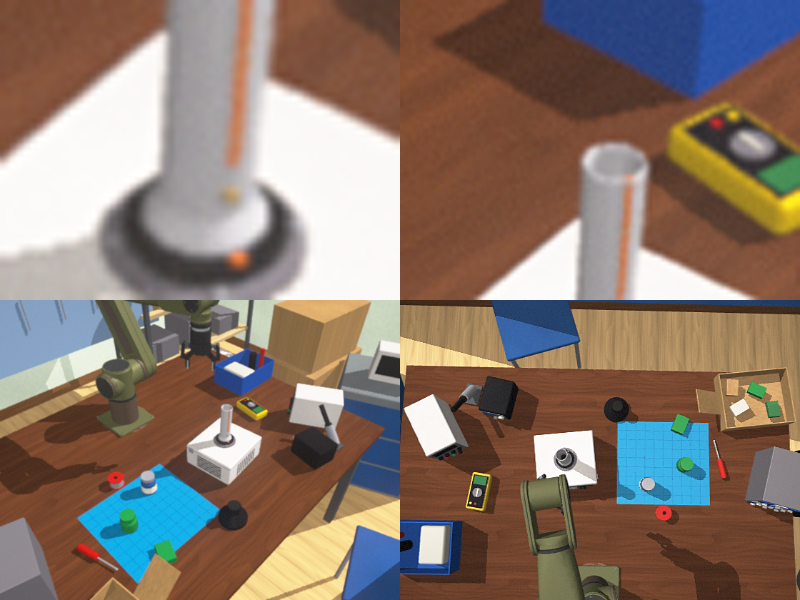

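The tube stands on the ring with brass in its hole at (231,193), the gripper is clear, and the other items look unmoved.

```bash
python3 -c "from rig import env; print(env.finish_job())"
```

```text
the job is handed in; nothing more can be done
None
```

The tube is fully home on the ring and locked by the brass button; it held a steady upward tug of about 10 N for over a second, was lowered back and released, and the job is handed in (verdict not shown) at about 22 s.

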